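# Shim the heat sink in the test jig

### The job

The thin yellow-gripped spacer has been tried between the heat sink and the jig's blue wall and is too loose: lift it out and put it in the shallow blue tray. Go up in thickness until you find the spacer that just fits that gap (the thickest one that goes in) and leave it standing upright in the gap, fully down and roughly centred along the wall, with the other spacer left clear of the jig.

Things in the scene. Friction and masses are not known exactly. Their poses are not given: they have to be found in the camera images.
- thin_mid (a point): Loose spacer: white block 60 mm long (x) x 14 mm thick (y) x 40 mm high, with a yellow grip centred on top, 30 (x) x 14 (y) x 45 mm high; 85 mm tall, about 60 g, same either way round. It starts standing in the gap of the jig, clear on both sides. Point: its centre, 42.5 mm above its underside, 22.5 mm below the grip's middle; z up.
- medium_mid (a point): Loose spacer: white block 60 mm long (x) x 24 mm thick (y) x 40 mm high, with a green grip centred on top, 30 (x) x 14 (y) x 45 mm high; 85 mm tall, about 90 g, same either way round. It starts standing on the bench. Point: its centre, 42.5 mm above its underside, 22.5 mm below the grip's middle; z up.
- thick_mid (a point): Loose spacer: white block 60 mm long (x) x 34 mm thick (y) x 40 mm high, with a red grip centred on top, 30 (x) x 14 (y) x 45 mm high; 85 mm tall, about 120 g, same either way round. It starts standing on the bench. Point: its centre, 42.5 mm above its underside, 22.5 mm below the grip's middle; z up.
- gap (a point): Fixed jig: grey plate 10 mm thick, blue wall 80 mm long (x), 18 mm thick, 40 mm high on it. Point: foot of the wall's gap face on the plate (10 mm above the bench), half-way along; x along the wall, -y across the gap to the heat sink (28 or 38 mm away, parallel, also 40 mm high), z up. Gap open at top and ends; both top edges bevelled (6 mm wide, 10 mm deep) and guide a block in.
- sink_wide_back (a point): Fixed finned aluminium heat sink, the wider of two look-alikes: 70 mm long (x), 60 mm wide (y), 40 mm high. Point: middle of its back lower edge; it extends 60 mm from there along its +y. In the work nest (point 88 mm from 'gap') it leaves a gap of 28 mm to the blue wall; the one not in use (point about 150 mm from 'gap') is parked on the same jig, farther from the robot.
- sink_slim_back (a point): Fixed finned aluminium heat sink, the narrower of two look-alikes: 70 mm long (x), 50 mm wide (y), 40 mm high. Point: middle of its back lower edge; it extends 50 mm from there along its +y. In the work nest (point 88 mm from 'gap') it leaves a gap of 38 mm to the blue wall; the one not in use (point about 150 mm from 'gap') is parked on the same jig, farther from the robot.
- tray_in (a point): Fixed shallow blue tray, 170 mm (x) x 150 mm (y), 30 mm high, walls 5 mm thick. Point: centre of its inner floor, about 5 mm above the bench.
Not all that is in view belongs to the job. What is shaped like the part that bears thick_mid but black, pink or turquoise is not meant.

How it is judged (in metres and radians):
At the end, for the whole second after the job is handed in: Thin spacer at rest in the tray. In the gap (medium for 28 mm, thick for 38 mm) the fitting spacer stands at rest, underside within 6 mm of the plate, upright and along the wall within 10 degrees, within 20 mm of the wall's middle; the other spacer is over 90 mm from that point (x of thin_mid in the frame of tray_in between -0.085 and 0.085 m and y of thin_mid in the frame of tray_in between -0.075 and 0.075 m and z of thin_mid in the frame of tray_in below 0.055 m and linear speed of thin below 0.02 m/s and ((horizontal distance between sink_wide_back and gap below 0.1 m and x of medium_mid in the frame of gap between -0.02 and 0.02 m and y of medium_mid in the frame of gap between -0.028 and 0 m and z of medium_mid in the frame of gap between 0.035 and 0.049 m and angle between medium_mid's own z axis and vertical below 0.17 rad and angle between the x axis of medium_mid and the x axis of gap, either way round below 0.17 rad and linear speed of medium below 0.02 m/s and horizontal distance between thick_mid and gap above 0.09 m) or (horizontal distance between sink_slim_back and gap below 0.1 m and x of thick_mid in the frame of gap between -0.02 and 0.02 m and y of thick_mid in the frame of gap between -0.038 and 0 m and z of thick_mid in the frame of gap between 0.035 and 0.049 m and angle between thick_mid's own z axis and vertical below 0.17 rad and angle between the x axis of thick_mid and the x axis of gap, either way round below 0.17 rad and linear speed of thick below 0.02 m/s and horizontal distance between medium_mid and gap above 0.09 m))); the robot touches nothing.
It also fails if it takes over 54 s, if anything falls off the work surface, if the arm or the gripper's body presses on something with over 40 N, if the wrist force passes 120 N, or if a joint passes its speed limit or range.

### The arm

A 6-joint arm with a two-finger parallel gripper is mounted at the origin on the work surface. World frame = base frame: x ahead of the robot, y to its left, z up, the work surface at z = 0. Lengths are in mm, angles in rad, forces in N, time in s.
With the tool pointing down it reaches from about 350 to 975 mm from the base axis. Payload 7.1 kg.
Tool frame: the origin (TCP) lies at the very end of the fingers, on their centre line; the grasp point (between the pads) lies 19 mm behind it; z points along the fingers, y is the direction in which the jaws open and shut (so a half turn about z gives the same grasp; the last joint's range is limited). The gripper opens to 88 mm and grips with 3 to 60 N. Pads are 20 mm wide; open, the fingers measure 115 mm over their backs; the gripper's body (75 mm by 178 mm) begins 61 mm behind the grasp point.
Start: joints at [1.279, 0.423, 1.63, -0, 1.089, -0.019], TCP at [168.361, 601.88, 222.675] pointing down, gripper open.
Joint ranges: [-3, 3], [-0.9, 2.11], [0.09, 2.58], [-1.31, 4.45], [0.11, 2.69], [-2.54, 2.54]. Speed limits (rad/s): [2.39, 2.39, 3.01, 3.14, 3.14, 3.14].

### API

Orientations are given as a rotation vector (axis times angle).
In Python, from workcell import ctrl, imaging gives the robot as it stands. The module is installed in compiled form; this text tells all that it offers.
- The arm moves only by the shell command python3 -m pendant 'ROWS'. ROWS is JSON, a list of rows, each an object with "turn": the turn, a rotation vector about the world's x, y, z in rad, a list of three; "dp": the shift along the world's x, y, z in m, a list of three; "claw": the finger opening in m, from 0 to 0.0878. A call has 1 to 8 rows; each row is the pose to reach, as a shift and turn from the pose commanded when the call began; what a row does not reach only later rows make up. A row lasts 1/10 s, in which the tool goes at most 50 mm and 8.59 degrees, less where a joint would pass 70% of its speed; a pose out of reach is approached as far as the arm can. A call with a gripper value outside its range is refused whole. The fingers move at their own pace and stop on an object; the grip force is fixed at half the most. Time passes only in rows, so rows that repeat a pose let the fingers close. It gives the time, the measured TCP pose, the force and the opening at its end, in the units of the state.
- ctrl.get_obs(): the state, without advancing time (a new reading comes with each control period).
- imaging.get_image(name): name is "side" or "top"; returns a dict with "pixels" (400x640x3 uint8, blue, green, red), "fov_y" (degrees; the focal length in pixels is half the picture's height over the tangent of half this angle, whatever the lens; pixels are square), "cx", "cy" (the principal point, pixels), "xyz" and "rotation" of the camera in the world. Camera axes: x right, y up, looking along -z (the intrinsics and any distortion apply to the point x, -y, -z); pixel columns grow to the right and rows downward; lengths in mm; the calibration is good to about 2 mm. A picture is of the moment at which its call begins. There is no depth.
- ctrl.close_job(): hands the job in, once; it reports no verdict.
The state is a dict: "t": time; "qpos": joint angles; "qvel": joint speeds; "joint_torque": joint torques, N m; "ee_pos": TCP position; "orientation": TCP orientation; "ft_force": force on the tool from outside, world axes, zero at the start; "moment": the same for the moment, N m; "width": finger opening in mm.
Only numpy, scipy, OpenCV 4.12 (cv2) and the standard library are available. Lean on these libraries where they do the work, as an engineer would, in place of code of your own. Each camera call takes 0.05 s, during which the arm holds its last target.

## Working session

There is one attempt and no reset: what is moved stays moved. The work goes in short steps, Python scripts to look and compute and a shell command to move; the robot and the scene stay as the last step left them, time stands still between calls to the robot, and variables do not carry over. Pictures are saved under pics/ and viewed, and the job is handed in when it is done.

```bash
mkdir -p pics; python3 - <<'E'
from workcell import ctrl, imaging
import cv2
for n in ("side","top"):
    im=imaging.get_image(n); cv2.imwrite(f"pics/{n}0.png",im["pixels"])
    print(n,{k:v for k,v in im.items() if k!="pixels"})
print(ctrl.get_obs())
E
```

```text
side {'fov_y': 51.04899009913711, 'cx': 322.10419376758995, 'cy': 200.170556059587, 'xyz': array([ 207.9151836 , -505.67123339,  680.35946177]), 'rotation': array([ 0.69809593, -0.21149815, -0.51055963])}
top {'fov_y': 57.97156584007258, 'cx': 321.0123276617941, 'cy': 197.4639733959211, 'xyz': array([384.10131579, -59.93434445, 772.19793682]), 'rotation': array([ 0.15327391, -0.08081184, -1.5606155 ])}
{'t': 0.1, 'qpos': array([ 1.27901849e+00,  4.23759628e-01,  1.63060323e+00,  4.38630926e-06,
        1.08857678e+00, -1.89657244e-02]), 'qvel': array([ 0.00072626, -0.0002171 , -0.00172769, -0.00093601,  0.00011402,
        0.00109364]), 'joint_torque': array([ 7.44636272e-04, -5.45610738e+01, -2.74324411e+01,  6.45767804e-02,
        1.88392564e-02,  2.50425344e-06]), 'ee_pos': array([168.21208214, 601.42672125, 221.98647918]), 'orientation': array([-4.27178793e-01, -3.11219931e+00,  2.08926492e-03]), 'ft_force': array([-0.65338402,  0.15454151, -0.03424956]), 'moment': array([-0.00355545, -0.01772397, -0.04469062]), 'width': 87.51993342403836}
```

View pics/side0.png

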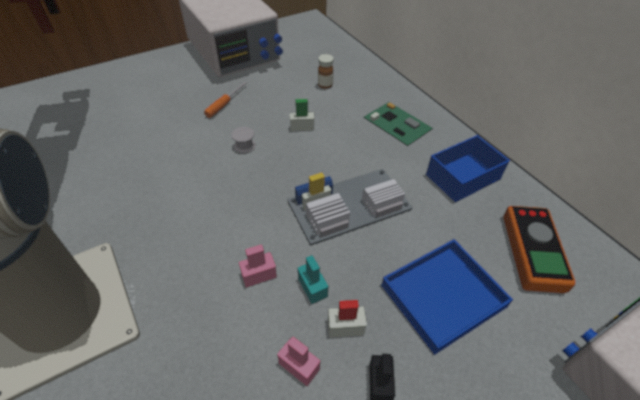

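View pics/top0.png

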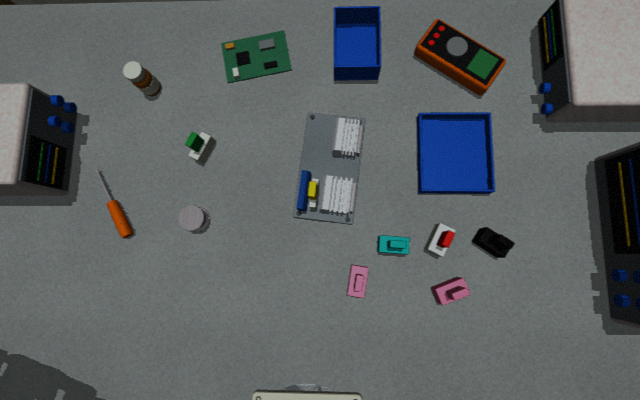

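```bash
python3 - <<'E'
import cv2, numpy as np
t=cv2.imread("pics/top0.png"); s=cv2.imread("pics/side0.png")
def crop(im,x0,y0,x1,y1,k,n):
    cv2.imwrite(n,cv2.resize(im[y0:y1,x0:x1],None,fx=k,fy=k,interpolation=cv2.INTER_CUBIC))
crop(t,280,160,380,235,8,"pics/t_jig.png")
crop(s,280,160,420,245,5,"pics/s_jig.png")
a=cv2.resize(t[120:170,175:225],None,fx=8,fy=8,interpolation=cv2.INTER_CUBIC)
b=cv2.resize(t[215:265,415:465],None,fx=8,fy=8,interpolation=cv2.INTER_CUBIC)
cv2.imwrite("pics/t_sp.png",np.hstack([a,b]))
E
```

```text
(no output)
```

View pics/t_jig.png

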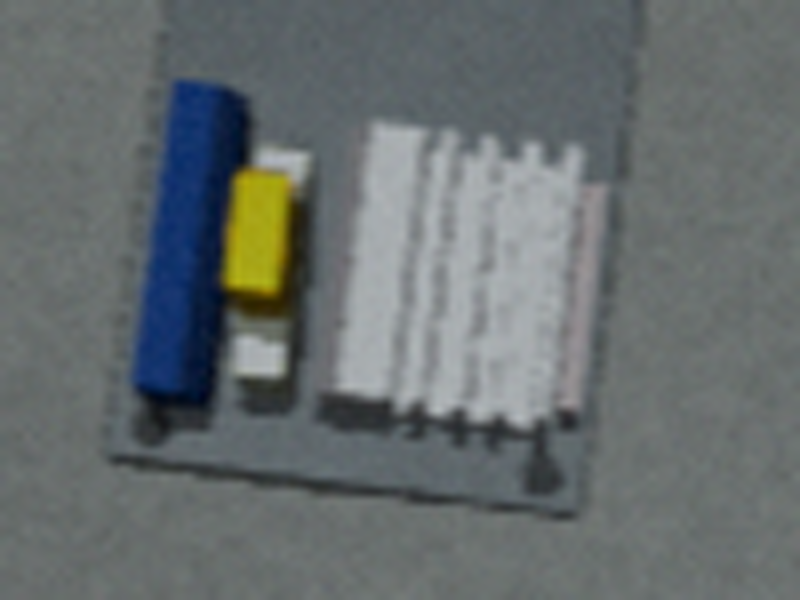

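View pics/s_jig.png

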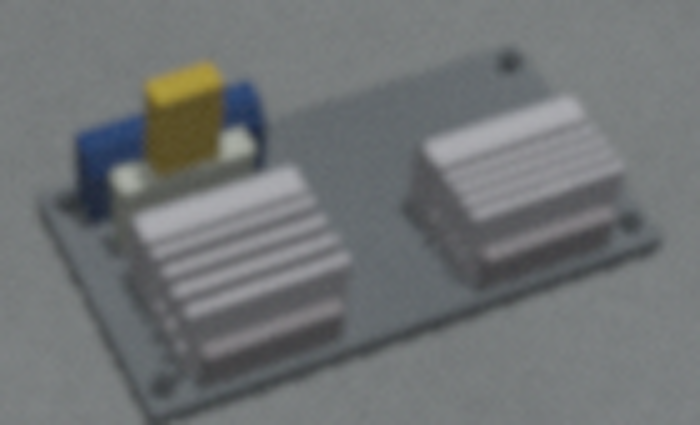

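View pics/t_sp.png

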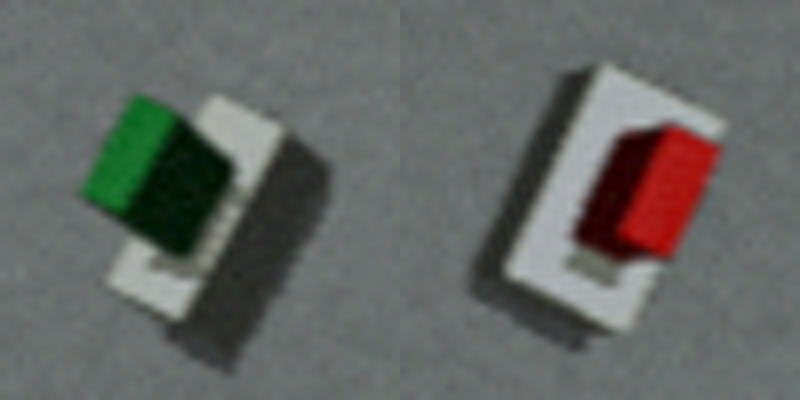

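```bash
cat > h.py <<'E'
import numpy as np, cv2
from scipy.spatial.transform import Rotation as R
from scipy.optimize import least_squares
CAM={"side":dict(fov=51.04899009913711,c=(322.10419376758995,200.170556059587),p=[207.9151836,-505.67123339,680.35946177],r=[0.69809593,-0.21149815,-0.51055963]),
"top":dict(fov=57.97156584007258,c=(321.0123276617941,197.4639733959211),p=[384.10131579,-59.93434445,772.19793682],r=[0.15327391,-0.08081184,-1.5606155])}
def proj(n,P):
    c=CAM[n];f=200/np.tan(np.radians(c["fov"])/2)
    q=R.from_rotvec(c["r"]).inv().apply(np.atleast_2d(P)-np.array(c["p"]))
    return np.c_[c["c"][0]+f*q[:,0]/-q[:,2], c["c"][1]-f*q[:,1]/-q[:,2]]
def back(n,uv,z):
    c=CAM[n];f=200/np.tan(np.radians(c["fov"])/2);uv=np.atleast_2d(uv).astype(float)
    d=np.c_[(uv[:,0]-c["c"][0])/f,-(uv[:,1]-c["c"][1])/f,-np.ones(len(uv))]
    d=R.from_rotvec(c["r"]).apply(d);p=np.array(c["p"])
    return p+d*((z-p[2])/d[:,2])[:,None]
E
python3 - <<'E'
from h import *
np.set_printoptions(precision=1,suppress=True)
def T(l,x0,y0,k=8): l=np.array(l,float); return (l+0.5)/k-0.5+[x0,y0]
def S(l): return T(l,280,160,5)
def show(t,a): print(t);print(a)
show("wall top strip z50",back("top",T([(172,82),(212,85),(178,392),(137,385)],280,160),50))
show("sink top z50 fl,bl,br,fr",back("top",T([(372,122),(583,148),(552,418),(335,392)],280,160),50))
show("sink left pink",back("top",T([(360,128),(322,395)],280,160),40))
show("sink back low z10",back("top",T([(604,185),(572,410)],280,160),10))
show("plate corners",back("top",T([(110,458),(577,515)],280,160),10))
show("yellow top z95",back("top",T([(238,168),(292,173),(275,298),(224,288)],280,160),95))
show("thin block top z50",back("top",T([(262,148),(312,152),(286,375),(234,372)],280,160),50))
show("green top 85",back("top",T([(140,95),(180,120),(128,213),(83,190)],175,120),85))
show("green blk 40",back("top",T([(212,95),(284,133),(182,320),(110,280)],175,120),40))
show("red top",back("top",T([(675-400,123),(720-400,145),(668-400,258),(620-400,232)],415,215),85))
show("red blk",back("top",T([(605-400,65),(728-400,127),(628-400,330),(505-400,270)],415,215),40))
show("tray rim",back("top",[(418,113),(491,113),(494,192),(419,194)],30))
print("SIDE")
show("yellow top",back("side",S([(145,85),(215,62),(222,75),(152,103)]),95))
show("wall top",back("side",S([(78,132),(255,85)]),50))
show("sink top",back("side",S([(132,212),(295,168),(350,260),(185,312)]),50))
show("parked top",back("side",S([(425,145),(575,97),(625,165),(478,218)]),50))
E
```

```text
wall top strip z50
[[549.9  15.7  50. ]
 [549.1   5.3  50. ]
 [469.8  12.7  50. ]
 [471.5  23.1  50. ]]
sink top z50 fl,bl,br,fr
[[539.4 -35.8  50. ]
 [532.7 -89.5  50. ]
 [463.7 -81.6  50. ]
 [470.  -27.   50. ]]
sink left pink
[[540.  -32.4  40. ]
 [470.4 -23.3  40. ]]
sink back low z10
[[530.9 -96.7  10. ]
 [470.3 -88.   10. ]]
plate corners
[[456.8  34.5  10. ]
 [442.5 -89.3  10. ]]
yellow top z95
[[518.5  -5.3  95. ]
 [517.3 -18.3  95. ]
 [487.1 -14.6  95. ]
 [489.4  -2.4  95. ]]
thin block top z50
[[532.7  -7.7  50. ]
 [531.6 -20.5  50. ]
 [474.3 -14.6  50. ]
 [475.   -1.4  50. ]]
green top 85
[[621.1 234.   85. ]
 [614.5 223.3  85. ]
 [590.4 235.   85. ]
 [596.4 246.9  85. ]]
green blk 40
[[636.5 233.5  40. ]
 [625.8 213.3  40. ]
 [574.5 237.9  40. ]
 [585.5 258.   40. ]]
red top
[[ 426.7 -267.8   85. ]
 [ 421.6 -278.    85. ]
 [ 395.4 -264.9   85. ]
 [ 401.3 -254.1   85. ]]
red blk
[[ 443.8 -264.8   40. ]
 [ 428.6 -294.4   40. ]
 [ 378.4 -267.9   40. ]
 [ 392.8 -238.4   40. ]]
tray rim
[[ 678.2 -229.9   30. ]
 [ 677.  -382.2   30. ]
 [ 508.1 -378.3   30. ]
 [ 503.5 -226.8   30. ]]
SIDE
yellow top
[[490.5  -4.2  95. ]
 [520.8  -7.   95. ]
 [519.5 -14.6  95. ]
 [488.  -14.1  95. ]]
wall top
[[474.8  24.6  50. ]
 [552.4  11.2  50. ]]
sink top
[[472.5 -24.6  50. ]
 [541.6 -37.2  50. ]
 [534.1 -89.2  50. ]
 [465.  -79.   50. ]]
parked top
[[ 594.9  -53.3   50. ]
 [ 665.5  -62.3   50. ]
 [ 659.5 -103.5   50. ]
 [ 590.4  -96.7   50. ]]
```

The top view shows the jig with the wide sink (about 60 mm) in the work nest. Its gap is 28 mm, so the medium (green) spacer should fit. The side view agrees within about 2 mm. The thin spacer is at about (503.8, -10.2), with the wall at -6.5°. Green is at about (605.6, 235.3) at -26°, and the tray centre is at about (591, -304).

```bash
python3 -m pendant '[{"dp":[0.028,-0.042,0],"turn":[0,0,0.08],"claw":0.05},{"dp":[0.05,-0.085,0],"turn":[0,0,0.156],"claw":0.05},{"dp":[0.074,-0.128,0],"turn":[0,0,0.156],"claw":0.05},{"dp":[0.098,-0.171,0],"turn":[0,0,0.156],"claw":0.05},{"dp":[0.122,-0.214,-0.01],"turn":[0,0,0.156],"claw":0.05},{"dp":[0.146,-0.257,-0.02],"turn":[0,0,0.156],"claw":0.05},{"dp":[0.17,-0.3,-0.03],"turn":[0,0,0.156],"claw":0.05},{"dp":[0.194,-0.343,-0.04],"turn":[0,0,0.156],"claw":0.05}]'; python3 -c "
from workcell import ctrl;print(ctrl.get_obs())"
```

```text
t: 0.9
ee_pos: [362.4, 258.0, 182.6]
orientation: [0.183, 3.136, 0.0]
ft_force: [1.3, -0.1, 0.5]
width: 50.0
{'t': 0.9, 'qpos': array([ 5.91930288e-01,  2.17774391e-01,  2.04780973e+00, -3.57386423e-05,
        8.75700728e-01, -8.62488001e-01]), 'qvel': array([-1.08509743e+00,  5.33950257e-02,  2.25634799e-01,  6.27940303e-06,
       -2.90788673e-01, -1.07541634e+00]), 'joint_torque': array([  7.63607383, -38.45749497, -21.15507603,   0.08899914,
         0.71356181,   1.47904202]), 'ee_pos': array([362.35204676, 257.95861587, 182.57744659]), 'orientation': array([1.82651949e-01, 3.13601639e+00, 2.58303178e-04]), 'ft_force': array([ 1.3196754 , -0.1019786 ,  0.45384663]), 'moment': array([ 0.04867139, -0.02658353, -0.04736731]), 'width': 49.98812156159753}
```

```bash
python3 -m pendant '[{"dp":[0.023,-0.044,-0.005],"claw":0.05},{"dp":[0.046,-0.088,-0.01],"claw":0.05},{"dp":[0.069,-0.131,-0.02],"claw":0.05},{"dp":[0.092,-0.175,-0.03],"claw":0.05},{"dp":[0.115,-0.219,-0.04],"claw":0.05},{"dp":[0.136,-0.258,-0.05],"claw":0.05},{"dp":[0.1414,-0.2691,-0.06],"claw":0.05},{"dp":[0.1414,-0.2691,-0.06],"claw":0.05}]'; python3 - <<'E'
from workcell import imaging
import cv2
for n in ("side","top"):
    im=imaging.get_image(n)["pixels"]
    c=im[130:250,260:420] if n=="side" else im[110:235,270:400]
    cv2.imwrite(f"pics/{n}1.png",cv2.resize(c,None,fx=4,fy=4,interpolation=cv2.INTER_CUBIC))
E
```

```text
validation failed for argument at $[0]...
```

View pics/side1.png

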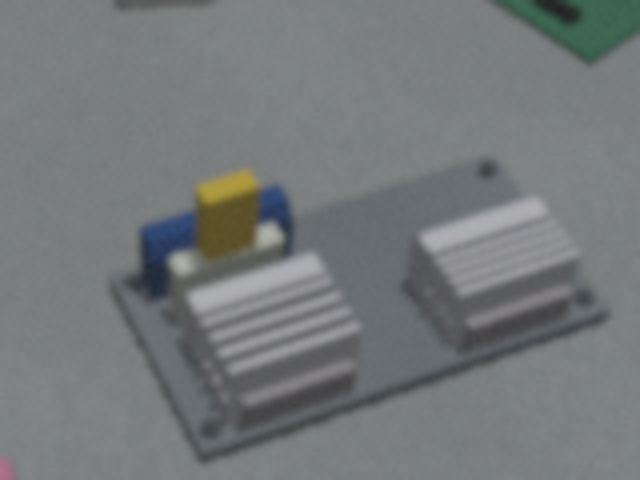

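The call was refused because every row needs a "turn". I'll resend it with that added.

```bash
python3 -m pendant '[{"dp":[0.023,-0.044,-0.005],"turn":[0,0,0],"claw":0.05},{"dp":[0.046,-0.088,-0.01],"turn":[0,0,0],"claw":0.05},{"dp":[0.069,-0.131,-0.02],"turn":[0,0,0],"claw":0.05},{"dp":[0.092,-0.175,-0.03],"turn":[0,0,0],"claw":0.05},{"dp":[0.115,-0.219,-0.04],"turn":[0,0,0],"claw":0.05},{"dp":[0.136,-0.258,-0.05],"turn":[0,0,0],"claw":0.05},{"dp":[0.1414,-0.2691,-0.06],"turn":[0,0,0],"claw":0.05},{"dp":[0.1414,-0.2691,-0.06],"turn":[0,0,0],"claw":0.05}]'; python3 - <<'E'
from workcell import imaging
import cv2
for n in ("side","top"):
    im=imaging.get_image(n)["pixels"]
    c=im[130:250,260:420] if n=="side" else im[110:235,270:400]
    cv2.imwrite(f"pics/{n}2.png",cv2.resize(c,None,fx=4,fy=4,interpolation=cv2.INTER_CUBIC))
E
```

```text
t: 1.8
ee_pos: [503.0, -10.0, 121.6]
orientation: [-0.187, -3.134, -0.0]
ft_force: [-0.3, 1.2, -0.1]
width: 50.0
```

View pics/side2.png

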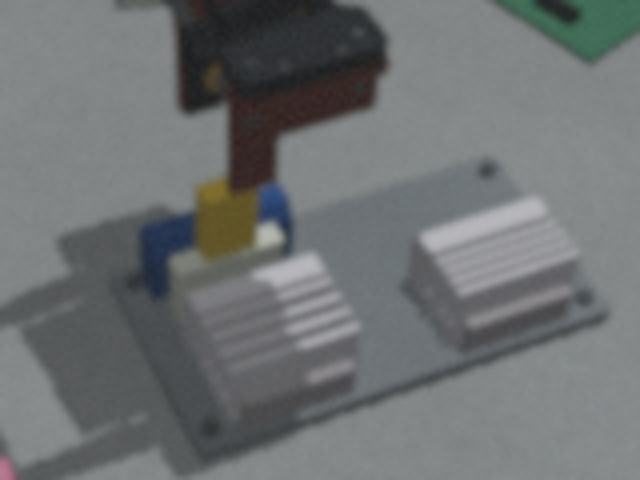

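The open fingers straddle the yellow grip, around (225,190) in the crop. Next I descend and close on it.

```bash
python3 -m pendant '[{"dp":[0,0,-0.03],"turn":[0,0,0],"claw":0.05},{"dp":[0,0,-0.05],"turn":[0,0,0],"claw":0.05},{"dp":[0,0,-0.06],"turn":[0,0,0],"claw":0.05},{"dp":[0,0,-0.06],"turn":[0,0,0],"claw":0.0},{"dp":[0,0,-0.06],"turn":[0,0,0],"claw":0.0},{"dp":[0,0,-0.06],"turn":[0,0,0],"claw":0.0},{"dp":[0,0,-0.06],"turn":[0,0,0],"claw":0.0},{"dp":[0,0,-0.06],"turn":[0,0,0],"claw":0.0}]'
```

```text
t: 2.7
ee_pos: [503.7, -9.4, 63.5]
orientation: [0.183, 3.135, 0.0]
ft_force: [0.8, 0.1, 0.2]
width: 13.7
```

```bash
python3 -m pendant '[{"dp":[0,0,0.02],"turn":[0,0,0],"claw":0.0},{"dp":[0,0,0.05],"turn":[0,0,0],"claw":0.0},{"dp":[0,0,0.09],"turn":[0,0,0],"claw":0.0},{"dp":[0.012,-0.04,0.09],"turn":[0,0,0],"claw":0.0},{"dp":[0.025,-0.083,0.09],"turn":[0,0,0],"claw":0.0},{"dp":[0.038,-0.127,0.09],"turn":[0,0,0],"claw":0.0},{"dp":[0.05,-0.17,0.09],"turn":[0,0,0],"claw":0.0},{"dp":[0.063,-0.213,0.09],"turn":[0,0,0],"claw":0.0}]'; python3 - <<'E'
from workcell import imaging
import cv2
im=imaging.get_image("side")["pixels"]
cv2.imwrite("pics/side3.png",im)
E
```

```text
t: 3.5
ee_pos: [566.3, -224.3, 153.2]
orientation: [0.184, 3.136, 0.0]
ft_force: [0.6, 0.3, -0.6]
width: 14.1
```

View pics/side3.png

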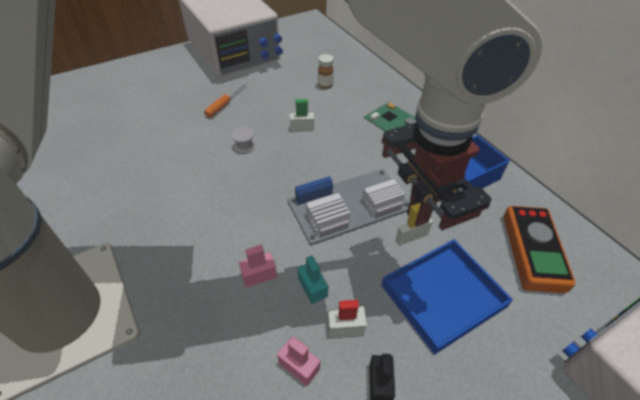

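The thin spacer is held clear of the jig at pixel (415,225), and the tray is empty, so I'll place it there.

```bash
python3 -m pendant '[{"dp":[0.012,-0.04,0],"turn":[0,0,0],"claw":0.0},{"dp":[0.024,-0.081,0],"turn":[0,0,0],"claw":0.0},{"dp":[0.024,-0.081,-0.04],"turn":[0,0,0],"claw":0.0},{"dp":[0.024,-0.081,-0.075],"turn":[0,0,0],"claw":0.0},{"dp":[0.024,-0.081,-0.088],"turn":[0,0,0],"claw":0.0},{"dp":[0.024,-0.081,-0.092],"turn":[0,0,0],"claw":0.0},{"dp":[0.024,-0.081,-0.093],"turn":[0,0,0],"claw":0.0},{"dp":[0.024,-0.081,-0.093],"turn":[0,0,0],"claw":0.0}]'
```

```text
t: 4.35
ee_pos: [591.3, -303.6, 61.5]
orientation: [0.183, 3.134, -0.002]
ft_force: [-0.5, -0.4, -0.7]
width: 14.0
```

```bash
python3 -m pendant '[{"dp":[0,0,0],"turn":[0,0,0],"claw":0.03},{"dp":[0,0,0],"turn":[0,0,0],"claw":0.05},{"dp":[0,0,0],"turn":[0,0,0],"claw":0.05},{"dp":[0,0,0],"turn":[0,0,0],"claw":0.05},{"dp":[0,0,0.03],"turn":[0,0,0],"claw":0.05},{"dp":[0,0,0.07],"turn":[0,0,0],"claw":0.05},{"dp":[0,0,0.11],"turn":[0,0,0],"claw":0.05},{"dp":[0,0.04,0.11],"turn":[0,0,0],"claw":0.05}]'; python3 - <<'E'
from workcell import imaging
import cv2
im=imaging.get_image("side")["pixels"]
cv2.imwrite("pics/side4.png",im)
E
```

```text
t: 5.15
ee_pos: [594.0, -268.0, 176.3]
orientation: [0.189, 3.125, -0.009]
ft_force: [0.2, 1.6, -0.2]
width: 50.2
```

View pics/side4.png

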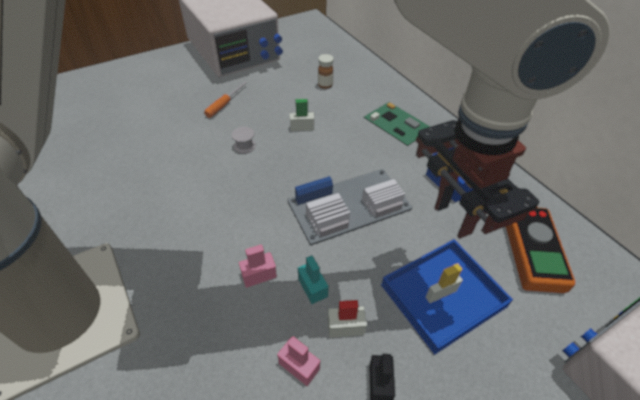

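The thin spacer stands in the tray at about (445,283). Before moving to green I'll cross-check its position from the side view.

```bash
python3 -m pendant '[{"dp":[0.0015,0.045,0],"turn":[0,0,-0.1],"claw":0.05},{"dp":[0.003,0.09,0],"turn":[0,0,-0.2],"claw":0.05},{"dp":[0.004,0.135,0],"turn":[0,0,-0.3],"claw":0.05},{"dp":[0.005,0.18,0],"turn":[0,0,-0.339],"claw":0.05},{"dp":[0.007,0.225,0],"turn":[0,0,-0.339],"claw":0.05},{"dp":[0.008,0.27,0],"turn":[0,0,-0.339],"claw":0.05},{"dp":[0.009,0.315,0],"turn":[0,0,-0.339],"claw":0.05},{"dp":[0.01,0.36,0],"turn":[0,0,-0.339],"claw":0.05}]'; python3 - <<'E'
from h import *
s=cv2.imread("pics/side0.png")
cv2.imwrite("pics/s_green.png",cv2.resize(s[90:140,280:330],None,fx=10,fy=10,interpolation=cv2.INTER_CUBIC))
b=np.array([605.6,235.3]);Rz=R.from_euler("z",-26,degrees=True)
P=[Rz.apply([x,y,z])+[*b,0] for x,y,z in [(-15,-7,85),(15,-7,85),(15,7,85),(-15,7,85),(-30,-12,40),(30,-12,40),(30,12,40),(-30,12,40),(-30,-12,0),(30,-12,0)]]
print(((proj("side",P)-[280,90]+.5)*10-.5).round())
E
```

```text
t: 6.0
ee_pos: [599.8, 98.5, 169.7]
orientation: [-0.709, -3.06, 0.0]
ft_force: [-0.4, 0.0, 0.0]
width: 50.3
[[150. 128.]
 [276. 123.]
 [272.  89.]
 [147.  93.]
 [ 95. 296.]
 [340. 286.]
 [333. 227.]
 [ 92. 236.]
 [102. 424.]
 [339. 414.]]
```

View pics/s_green.png

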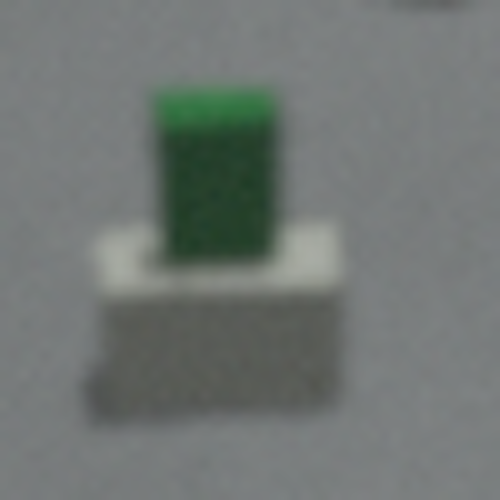

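The predicted corners match the side view within 1 px. I'll continue to the grasp.

```bash
python3 -m pendant '[{"dp":[0.002,0.046,0],"turn":[0,0,0],"claw":0.05},{"dp":[0.004,0.092,0],"turn":[0,0,0],"claw":0.05},{"dp":[0.005,0.13,0],"turn":[0,0,0],"claw":0.05},{"dp":[0.005,0.1395,-0.03],"turn":[0,0,0],"claw":0.05},{"dp":[0.005,0.1395,-0.06],"turn":[0,0,0],"claw":0.05},{"dp":[0.005,0.1395,-0.095],"turn":[0,0,0],"claw":0.05},{"dp":[0.005,0.1395,-0.116],"turn":[0,0,0],"claw":0.05},{"dp":[0.005,0.1395,-0.116],"turn":[0,0,0],"claw":0.05}]';python3 -m pendant '[{"dp":[0,0,0],"turn":[0,0,0],"claw":0.0},{"dp":[0,0,0],"turn":[0,0,0],"claw":0.0},{"dp":[0,0,0],"turn":[0,0,0],"claw":0.0},{"dp":[0,0,0],"turn":[0,0,0],"claw":0.0},{"dp":[0,0,0],"turn":[0,0,0],"claw":0.0},{"dp":[0,0,0],"turn":[0,0,0],"claw":0.0}]'
```

```text
t: 6.8
ee_pos: [602.5, 235.3, 50.3]
orientation: [-0.708, -3.055, 0.006]
ft_force: [-0.6, 1.1, 0.7]
width: 49.6
t: 7.4
ee_pos: [605.7, 236.3, 54.7]
orientation: [0.71, 3.059, 0.001]
ft_force: [-0.5, -0.8, 5.1]
width: 14.0
```

```bash
python3 -m pendant '[{"dp":[0,0,0.03],"turn":[0,0,0],"claw":0.0},{"dp":[0,0,0.07],"turn":[0,0,0],"claw":0.0},{"dp":[-0.01,-0.02,0.1],"turn":[0,0,0.1],"claw":0.0},{"dp":[-0.028,-0.062,0.1],"turn":[0,0,0.2],"claw":0.0},{"dp":[-0.046,-0.106,0.1],"turn":[0,0,0.3],"claw":0.0},{"dp":[-0.064,-0.15,0.1],"turn":[0,0,0.335],"claw":0.0},{"dp":[-0.081,-0.195,0.1],"turn":[0,0,0.335],"claw":0.0},{"dp":[-0.0955,-0.239,0.09],"turn":[0,0,0.335],"claw":0.0}]';python3 -m pendant '[{"dp":[-0.0033,-0.0087,-0.025],"turn":[0,0,0],"claw":0.0},{"dp":[-0.0033,-0.0087,-0.025],"turn":[0,0,0],"claw":0.0},{"dp":[-0.0033,-0.0087,-0.025],"turn":[0,0,0],"claw":0.0}]';python3 - <<'E'
from h import *
from workcell import imaging,ctrl
print(ctrl.get_obs()["ee_pos"],ctrl.get_obs()["orientation"])
out=[]
for n,(x0,y0,x1,y1) in (("side",(280,140,380,240)),("top",(280,140,380,240))):
    im=imaging.get_image(n)["pixels"]; cv2.imwrite(f"pics/{n}5f.png",im)
    out.append(cv2.resize(im[y0:y1,x0:x1],None,fx=4,fy=4,interpolation=cv2.INTER_CUBIC))
cv2.imwrite("pics/pre5.png",np.hstack(out))
E
```

```text
t: 8.2
ee_pos: [509.4, -4.4, 144.8]
orientation: [0.189, 3.134, 0.0]
ft_force: [1.2, -0.2, -0.7]
width: 13.5
t: 8.5
ee_pos: [506.5, -11.4, 118.9]
orientation: [-0.191, -3.135, -0.0]
ft_force: [0.8, -0.0, -1.2]
width: 13.8
[506.50454618 -11.39991223 118.94606612] [-1.90551543e-01 -3.13496106e+00 -2.54793375e-04]
```

View pics/pre5.png

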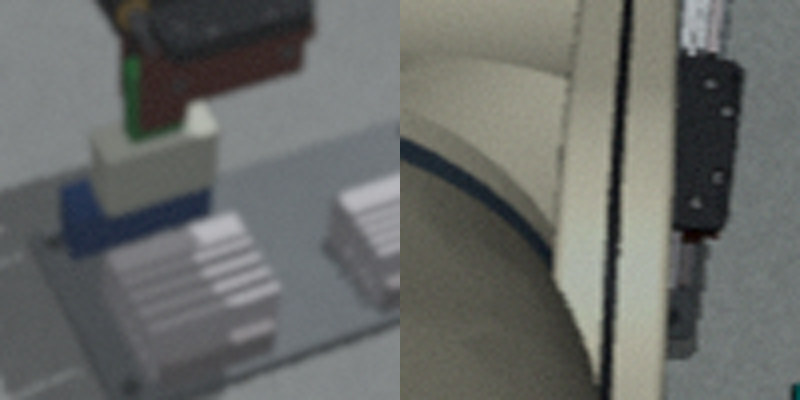

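```bash
python3 - <<'E'
from h import *
np.set_printoptions(precision=1,suppress=True)
s=cv2.imread("pics/side5f.png")
cv2.imwrite("pics/s5z.png",cv2.resize(s[160:220,290:350],None,fx=10,fy=10,interpolation=cv2.INTER_CUBIC))
def pj(P): return ((proj("side",P)-[290,160]+.5)*10-.5).round()
Rz=R.from_euler("z",-6.9,degrees=True)
o=np.array([507.0,-12.4,65.2])
print("block", pj([Rz.apply(p)+o for p in [(-30,-12,0),(30,-12,0),(-30,-12,40),(30,-12,40),(30,12,40),(-30,12,40)]]))
g=np.array([508.6,1.5,10])
print("wall outer top / sink top bevel edge",pj([Rz.apply(p)+g for p in [(-40,-18+36,40),(40,18,40),(-35,-34,40),(35,-34,40)]]))
E
```

```text
block [[168. 355.]
 [443. 268.]
 [166. 214.]
 [451. 127.]
 [399.  48.]
 [118. 132.]]
wall outer top / sink top bevel edge [[ 41. 272.]
 [394. 164.]
 [161. 441.]
 [479. 338.]]
```

View pics/s5z.png

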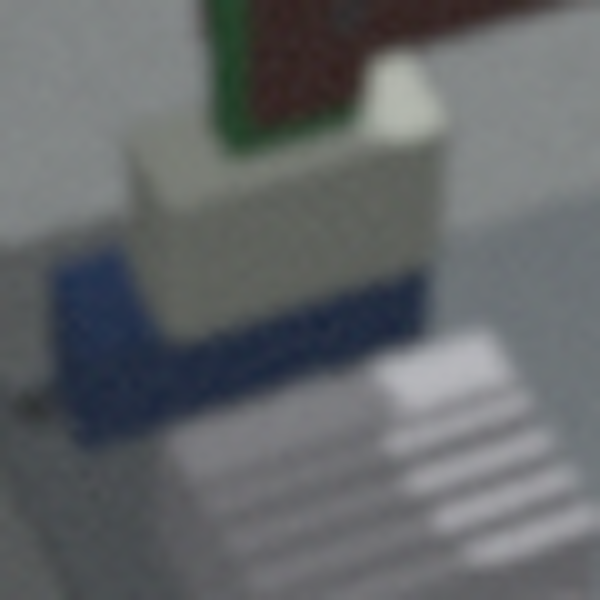

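The block hangs over the gap within about 1 mm of the prediction: front-bottom corners at (178,340) and (430,268) in the crop, and sink edge at (165,440). I'll lower it in stages and watch the force.

```bash
python3 -m pendant '[{"dp":[0,0,-0.01],"turn":[0,0,0],"claw":0.0},{"dp":[0,0,-0.018],"turn":[0,0,0],"claw":0.0},{"dp":[0,0,-0.022],"turn":[0,0,0],"claw":0.0},{"dp":[0,0,-0.026],"turn":[0,0,0],"claw":0.0},{"dp":[0,0,-0.028],"turn":[0,0,0],"claw":0.0},{"dp":[0,0,-0.028],"turn":[0,0,0],"claw":0.0}]'
```

```text
t: 9.2
ee_pos: [506.3, -11.5, 90.5]
orientation: [-0.19, -3.135, 0.0]
ft_force: [0.4, 0.7, -0.8]
width: 13.8
```

```bash
python3 -m pendant '[{"dp":[0,0,-0.004],"turn":[0,0,0],"claw":0.0},{"dp":[0,0,-0.008],"turn":[0,0,0],"claw":0.0},{"dp":[0,0,-0.012],"turn":[0,0,0],"claw":0.0},{"dp":[0,0,-0.016],"turn":[0,0,0],"claw":0.0},{"dp":[0,0,-0.016],"turn":[0,0,0],"claw":0.0}]'
```

```text
t: 9.7
ee_pos: [506.1, -11.6, 74.3]
orientation: [-0.19, -3.135, 0.0]
ft_force: [-0.2, 0.2, -0.3]
width: 14.1
```

```bash
python3 -m pendant '[{"dp":[0,0,-0.004],"turn":[0,0,0],"claw":0.0},{"dp":[0,0,-0.007],"turn":[0,0,0],"claw":0.0},{"dp":[0,0,-0.009],"turn":[0,0,0],"claw":0.0},{"dp":[0,0,-0.01],"turn":[0,0,0],"claw":0.0},{"dp":[0,0,-0.01],"turn":[0,0,0],"claw":0.0},{"dp":[0,0,-0.01],"turn":[0,0,0],"claw":0.0}]'
```

```text
t: 10.3
ee_pos: [506.5, -11.6, 64.9]
orientation: [0.19, 3.136, -0.0]
ft_force: [0.1, -0.5, -0.6]
width: 13.8
```

No contact force, and the underside is within about 1 mm of the plate. I'll release and retreat.

```bash
python3 -m pendant '[{"dp":[0,0,0],"turn":[0,0,0],"claw":0.02},{"dp":[0,0,0],"turn":[0,0,0],"claw":0.05},{"dp":[0,0,0],"turn":[0,0,0],"claw":0.05},{"dp":[0,0,0],"turn":[0,0,0],"claw":0.05},{"dp":[0,0,0.02],"turn":[0,0,0],"claw":0.05},{"dp":[0,0,0.06],"turn":[0,0,0],"claw":0.05},{"dp":[0,0,0.1],"turn":[0,0,0],"claw":0.05},{"dp":[0,0,0.14],"turn":[0,0,0],"claw":0.05}]'; python3 -m pendant '[{"dp":[-0.02,0.045,0],"turn":[0,0,0],"claw":0.05},{"dp":[-0.04,0.09,0],"turn":[0,0,0],"claw":0.05},{"dp":[-0.06,0.135,0],"turn":[0,0,0],"claw":0.05},{"dp":[-0.08,0.18,0],"turn":[0,0,0],"claw":0.05},{"dp":[-0.1,0.225,0],"turn":[0,0,0],"claw":0.05},{"dp":[-0.11,0.265,0],"turn":[0,0,0],"claw":0.05},{"dp":[-0.11,0.3,0],"turn":[0,0,0],"claw":0.05},{"dp":[-0.11,0.3,0],"turn":[0,0,0],"claw":0.05}]';python3 - <<'E'
from h import *
from workcell import imaging
for n in ("side","top"):
    im=imaging.get_image(n)["pixels"]; cv2.imwrite(f"pics/{n}6f.png",im)
    c=im[150:240,280:360] 
    cv2.imwrite(f"pics/{n}6.png",cv2.resize(c,None,fx=6,fy=6,interpolation=cv2.INTER_CUBIC))
E
```

```text
t: 11.1
ee_pos: [506.1, -11.6, 206.3]
orientation: [-0.19, -3.135, 0.0]
ft_force: [0.1, 0.2, -1.1]
width: 49.6
t: 11.9
ee_pos: [396.5, 292.0, 205.3]
orientation: [0.183, 3.135, 0.003]
ft_force: [-0.1, 0.8, -0.1]
width: 49.6
```

View pics/side6f.png

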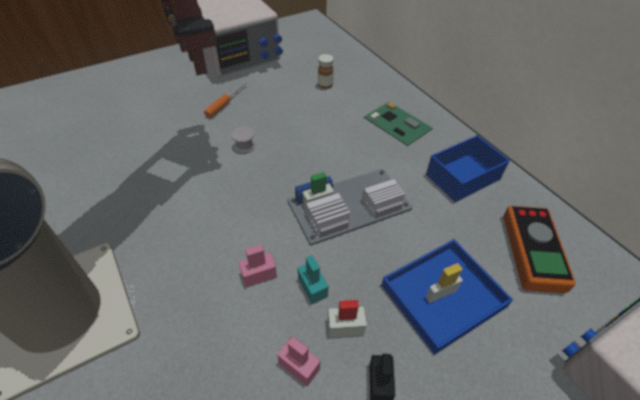

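View pics/side6.png

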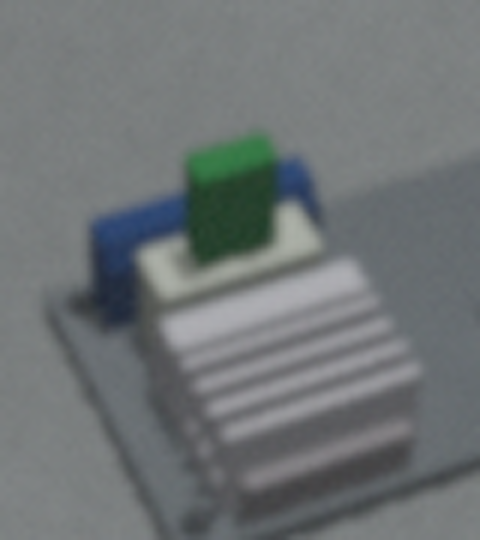

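View pics/top6.png

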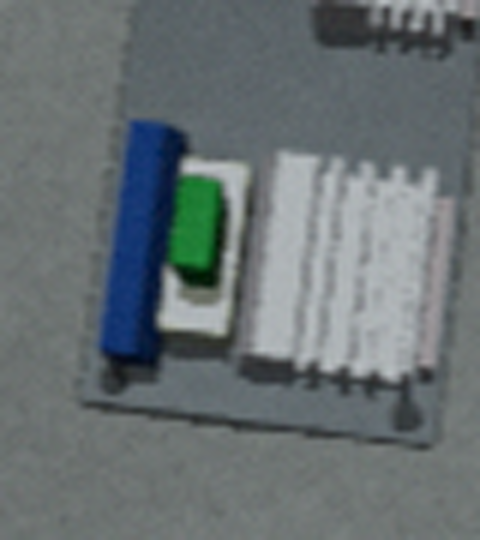

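The medium spacer stands upright between wall and sink, with its grip top at (231,150) in the side crop and (198,223) in the top crop. I'll check height and centring numerically before handing in.

```bash
python3 - <<'E'
from h import *
np.set_printoptions(precision=1,suppress=True)
f=lambda l:np.mean((np.array(l,float)+.5)/6-.5+[280,150],0)
t=f([(180,173),(222,180),(210,274),(170,262)]); s=f([(188,158),(266,134),(274,147),(195,174)])
for z in (89,92,95,98,101): print(z,back("top",t,z)[0],back("side",s,z)[0])
n=np.array([.12,.993]);u=np.array([.993,-.12])
d=back("top",t,95)[0][:2]-[508.6,1.5]; print("local x,y",d@u,d@n)
print("thin side",back("side",[450,270],90))
E
```

```text
89 [507.8 -10.5  89. ] [511.7  -4.9  89. ]
92 [507.3 -10.7  92. ] [510.1  -7.4  92. ]
95 [506.7 -10.9  95. ] [508.6  -9.9  95. ]
98 [506.2 -11.2  98. ] [507.  -12.5  98. ]
101 [505.6 -11.4 101. ] [505.5 -15.  101. ]
local x,y -0.364722397731426 -12.576928886975644
thin side [[ 587.6 -303.3   90. ]]
```

```bash
python3 -c "
from workcell import ctrl;print(ctrl.close_job());print(ctrl.get_obs()['t'])"
```

```text
the job is handed in; nothing more can be done
None
the job is handed in; nothing more can be done
```

The medium (green) spacer now stands in the gap and the thin (yellow) one is in the shallow blue tray. I handed the job in at about 12 s of the 54 s allowed.

- **Choosing the spacer:** Both cameras put the wide heat sink in the work nest, about 88 mm from the gap point, so the gap is 28 mm. I picked medium on that measurement. I did not try the thick (red) spacer, which stayed where it was, about 270 mm from the gap.
- **Medium in the gap:** The last pictures show it upright, parallel to the wall and about 0.4 mm off the wall's middle. It sits about 12.6 mm from the wall face, close to the middle of the gap. Its grip top measured about 96 mm up, against 95 mm when fully down. It went in without any noticeable contact force.
- **Thin in the tray:** It stands at about (588, -303) mm, close to the tray's centre.
- **Robot:** The arm was well clear with the gripper empty.
- **What went wrong:** One move was refused because I left out the "turn" values. The arm did not move, and I sent it again.
- **Small disagreements:** The measured tool position was often about 1 mm off the commanded one. The two cameras differed by 1–2 mm.

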